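Put the collet spanner away in the cutter drawer

ROBOT

A 6-joint arm with a two-finger parallel gripper is mounted at the origin on the work surface. World frame = base frame: x ahead of the robot, y to its left, z up, the work surface at z = 0. Lengths are in m, angles in degrees, forces in N, time in s.
With the tool pointing down it reaches from about 0.325 to 1 m from the base axis. Payload 5.1 kg.
Tool frame: the origin (TCP) lies between the finger pads; the fingertips stand 25 mm ahead of it and the grasp point (between the pads) lies 6 mm ahead of it; z points along the fingers, y is the direction in which the jaws open and shut (so a half turn about z gives the same grasp; the last joint's range is limited). The gripper opens to 85 mm and grips with 20 to 120 N. Pads are 22 mm wide; open, the fingers measure 114 mm over their backs; the gripper's body (76 mm by 85 mm) begins 54 mm behind the grasp point. The pads swing forward as they close: fully open they stand 13 mm farther back than shut.
Start: joints at [65.798, 7.093, 94.555, -0, 78.352, -4.733], TCP at [0.217, 0.613, 0.256] pointing down, gripper open.
Joint ranges: [-149.61, 149.61], [-58.7, 133.49], [1.44, 155.28], [-77.14, 257.14], [18.33, 153.61], [-166.67, 166.67]. Speed limits (degrees/s): [147.25, 147.25, 180, 180, 180, 180].

INTERFACE

Orientations are given as a 3x3 rotation matrix whose columns are the frame's x, y, z axes.
In Python, from bench import arm, optics, ticket gives the robot as it stands. The module is installed in compiled form; this text tells all that it offers.
- The arm moves only by the tool jog_arm, never from a script. Its argument "steps" is a list that holds one entry, the list of rows, each a list of 6 numbers: the shift along the world's x, y, z each as a share of 0.4 m, from -1 to 1, then the turn, a rotation vector about the world's x, y, z each as a share of 90 degrees, from -1 to 1. A call has 1 to 5 rows; each row shifts and turns the commanded pose from where the row before left it; what a row does not reach is not made up. A row lasts 1/8 s, in which the tool goes at most 62.5 mm and 10.7 degrees, less where a joint would pass 70% of its speed; a pose out of reach is approached as far as the arm can. A call with a number of a shift or a turn outside -1 to 1 is refused whole. A call with a gripper value outside its range is refused whole. "grip" is the opening, from -1 (shut) to 1 (fully open), set as the call begins (left out, the last holds). The fingers move at their own pace and stop on an object; "newtons" is the grip in N (left out, the last holds). Time passes only in rows, so rows that do not move let the fingers close. It gives the time, the measured TCP pose, the force and the opening at its end, in the units of the state.
- arm.sense(): the state, without advancing time (a new reading comes with each control period).
- optics.snapshot(name): name is "scene" or "top" or "wrist"; returns a dict with "pixels" (384x512x3 uint8, blue, green, red), "camera_matrix" (3x3 intrinsics, pixels), "k1" (the pictures are not rectified: a ray, as slopes to the right and down, at radius r is drawn at 1 + k1 r^2 times it, then the intrinsics apply), "R" (3x3) and "t" (3): a world point X has camera coordinates R X + t; the wrist camera has in their place "T_tool_cam" (4x4, takes a point from camera to tool coordinates, whose origin is the TCP and whose axes are the flange's). Camera axes: x right, y down, z forward; pixel columns grow to the right and rows downward; lengths in m; the calibration is good to about 2 mm. A picture is of the moment at which its call begins: read the wrist's pose just before it. There is no depth.
- ticket.sign_off(): hands the job in, once; it reports no verdict.
The state is a dict: "clock": time; "joint_positions": joint angles; "dq": joint speeds; "tau": joint torques, N m; "tool_pos": TCP position; "orientation": TCP orientation; "wrist_force": force on the tool from outside, world axes, zero at the start; "torque": the same for the moment, N m; "width": finger opening in m.
Only numpy, scipy, OpenCV 4.12 (cv2) and the standard library are available. Lean on these libraries where they do the work, as an engineer would, in place of code of your own. Each camera call takes 0.05 s, during which the arm holds its last target. There are 200 camera calls.

TASK

Put the collet spanner away: pull the top drawer of the plywood cutter cabinet right out to its stop, lay the spanner flat in the empty compartment at the back of that drawer, and push the drawer fully shut again. Do not knock the router cutters standing in the front of the drawer, and leave the other things on the bench where they are.

Things in the scene. Friction and masses are not known exactly. Their poses are not given: they have to be found in the camera images.
- cabinet: fixed plywood cutter cabinet, 230 deep (its x), 270 wide (its y), 178 high, two drawers one above the other. Origin: centre of its underside on the bench. Its front (drawers and handles) faces its own -x; its front plane lies 115 from the origin. The side walls are 12 thick, the top board 9.
- top_drawer (a joint): slide of the shallow top drawer, m: 0 shut (front flush with the cabinet), 0.190 at its stop, where the whole back compartment is just clear of the cabinet's top board. It grows as the drawer moves to the cabinet's -x; it may start up to 20 mm open. It runs on plain runners, stays where it is left, and takes about 2 N of friction plus 8 N per m/s. Drawer front 242 wide, 56 high, 12 thick.
- top_drawer_handle (a point): middle of the steel bar handle of the top drawer, 150 above the bench and 28 below the cabinet's top, moving with the drawer. Round bar 10 in diameter, level, along the cabinet's y, 96 long between its two posts; bar axis 35 out from the drawer front, so 30 of free space between bar and front. Axes as the cabinet's. The lower drawer has a like handle 67 below it.
- bay (a point): centre of the inner floor of the empty compartment at the back of the top drawer, moving with the drawer, 118 above the bench. Axes as the cabinet's. The compartment is 92 long along x (between the divider, 38 high above the floor, towards the front, and the drawer's back, 44 high) and 220 wide along y (side walls 44 high). With the drawer at its stop the cabinet's top board begins 51 from this point on the +x side, its upper face 60 above this floor.
- cutters: 12-hole wooden block with 11 router cutters of several shapes standing in it, heads up to 24 across, fills the front compartment of the top drawer and moves with it (the block is only set in from above). Origin: middle of the block's underside, 89.5 from the bay point towards the drawer front; block 68 (x) by 216 (y) by 20 high, cutter tips up to 46 above the drawer floor. Carbide edges: not to be knocked.
- spanner: flat single open-ended steel spanner, loose on the bench, 170 long, 8 thick, about 0.16 kg; plain shank 20 wide, C-shaped head 46 across with a 22 mouth. Origin: middle of its length and thickness (4 above what it lies on). Its x runs along the shank from the round tail (-85) to the head (+85), z is normal to the flat.
- spanner_grip (a point): point on the spanner's shank near its balance point, 12 from its origin towards the head, at mid thickness; shank 20 wide here, straight from -75 to +35 of the spanner's x. Axes as the spanner's.
- trim_router: bystander: upright trim router, 90 square base, 88 diameter at most above it, 208 high. Origin: centre of its underside.
- jointed_box: bystander: open wooden finger-jointed box, 150 x 110 x 72 high. Origin: centre of its underside.
- box_lid: bystander: wooden lid of that box, lying on the bench, 156 x 116 x 13. Origin: centre of its underside.
- screwdriver: bystander: black-handled screwdriver, 190 long, lying on the bench along its x. Origin: its underside.
Not all that is in view belongs to the job. Of the things that look like the spanner, the largest one is meant.

How it is judged (in metres and radians):
On the way, in this order (a step that is already met when the one before it is completed fails the run):
1. the top drawer is pulled out to its stop (value of joint top_drawer above 0.186 m), for 0.2 s.
2. the spanner, let go, lies flat on the floor of the back compartment while the drawer is out (value of joint top_drawer above 0.12 m and x of spanner in the frame of bay between -0.046 and 0.046 m and y of spanner in the frame of bay between -0.11 and 0.11 m and z of spanner in the frame of bay below 0.008 m and angle between the z axis of spanner and the z axis of bay, either way round below 0.08 rad and contact force between the fingers and spanner below 0.1 N), for 0.2 s.
At the end, for the whole second after the job is handed in: The top drawer is shut to within 4 mm and still; the spanner lies flat (within 0.08 rad, its middle no more than 8 mm above the compartment floor) in the back compartment, within its walls, and at rest (value of joint top_drawer below 0.004 m and x of spanner in the frame of bay between -0.046 and 0.046 m and y of spanner in the frame of bay between -0.11 and 0.11 m and z of spanner in the frame of bay below 0.008 m and angle between the z axis of spanner and the z axis of bay, either way round below 0.08 rad and linear speed of spanner below 0.02 m/s and velocity of joint top_drawer below 0.01 m/s); the robot touches nothing.
It fails at once if something knocks the cutters or their block (more than 2 N) (contact force between cutters and anything else above 2 N).
It fails at once if a bystander on the bench is shifted by more than 20 mm (distance of any of trim_router, jointed_box, box_lid, screwdriver from where it was at the start of the episode above 0.02 m).
It also fails if it takes over 72 s, if anything falls off the work surface, if the arm or the gripper's body presses on something with over 40 N, if the wrist force passes 120 N, or if a joint passes its speed limit or range.

## Working session

There is one attempt and no reset: what is moved stays moved. The work goes in short steps, Python scripts to look and compute and a tool call to move; the robot and the scene stay as the last step left them, time stands still between calls to the robot, and variables do not carry over. Pictures are saved under pics/ and viewed, about 8 in all and at most 12, crops included, and the job is handed in when it is done.

Besides the shell and the picture viewer there is one more tool, called after "Call:" as name([rows], argument=value, ...), one row to a line, values as JSON. jog_arm: Moves the arm, as the interface text tells. Its arguments: {"type":"object","properties":{"steps":{"type":"array","items":{"type":"array","items":{"type":"array","items":{"type":"number"}}}},"grip":{"type":"number"},"newtons":{"type":"number"}},"required":["steps"]}

```bash
mkdir -p pics; cat > h.py <<'E'
import numpy as np, cv2
from bench import arm, optics, ticket
np.set_printoptions(precision=4,suppress=True)
def cam(name):
    s=arm.sense(); d=optics.snapshot(name); 
    if name=="wrist":
        T=np.eye(4);T[:3,:3]=np.array(s["orientation"]);T[:3,3]=s["tool_pos"]
        M=np.linalg.inv(T@np.array(d["T_tool_cam"])); d["R"],d["t"]=M[:3,:3],M[:3,3]
    d["R"]=np.array(d["R"]);d["t"]=np.array(d["t"]).ravel();d["K"]=np.array(d["camera_matrix"])
    return d
def save(d,f): np.savez(f,**{k:np.array(d[k]) for k in("R","t","K","k1","pixels")})
def load(f): return dict(np.load(f))
def ray(d,u,v):
    p=np.linalg.inv(d["K"])@[u,v,1];q=p[:2].copy();s=q.copy()
    for _ in range(20): s=q/(1+float(d["k1"])*(s@s))
    r=d["R"].T@np.array([s[0],s[1],1]);return -d["R"].T@d["t"],r
def atz(d,u,v,z):
    c,r=ray(d,u,v);return c+r*(z-c[2])/r[2]
def proj(d,X):
    c=d["R"]@np.array(X)+d["t"];s=c[:2]/c[2];s=s*(1+float(d["k1"])*(s@s));p=d["K"]@[s[0],s[1],1];return p[:2]
E
python3 - <<'E'
from h import *
for n in("scene","top"):
    d=cam(n);save(d,n+"0.npz");cv2.imwrite(f"pics/{n}0.png",cv2.resize(d["pixels"],None,fx=1.5,fy=1.5,interpolation=cv2.INTER_CUBIC))
    print(n,-d["R"].T@d["t"],d["R"],d["k1"],d["K"])
s=arm.sense();print(s)
E
```

```text
scene [0.9314 0.7238 1.1195] [[-0.8798  0.475   0.0158]
 [ 0.363   0.6931 -0.6228]
 [-0.3068 -0.5422 -0.7822]] -0.0031033853948313687 [[428.9038   0.     251.171 ]
 [  0.     428.9038 188.9588]
 [  0.       0.       1.    ]]
top [0.4949 0.0579 1.3017] [[ 0.0145 -0.9999  0.0048]
 [-0.9996 -0.0146 -0.0253]
 [ 0.0254 -0.0044 -0.9997]] -0.0640203348380816 [[390.2302   0.     250.4767]
 [  0.     390.2302 195.8383]
 [  0.       0.       1.    ]]
{'clock': 0.1, 'joint_positions': array([65.7992,  7.1289, 94.6269, -0.0022, 78.3528, -4.7329]), 'dq': array([-0.1052, -0.1089, -0.1763, -0.0729, -0.0324, -0.001 ]), 'tau': array([  0.0002, -42.4935, -36.6651,  -0.0001,   0.004 ,   0.    ]), 'tool_pos': array([0.2165, 0.6124, 0.2552]), 'orientation': array([[-0.9428,  0.3333, -0.0007],
       [ 0.3333,  0.9428, -0.0017],
       [ 0.0001, -0.0019, -1.    ]]), 'wrist_force': array([-0.6949, -0.6014, -0.0743]), 'torque': array([-0.0016, -0.0055,  0.0297]), 'width': 0.08556847534020072}
```

View pics/scene0.png

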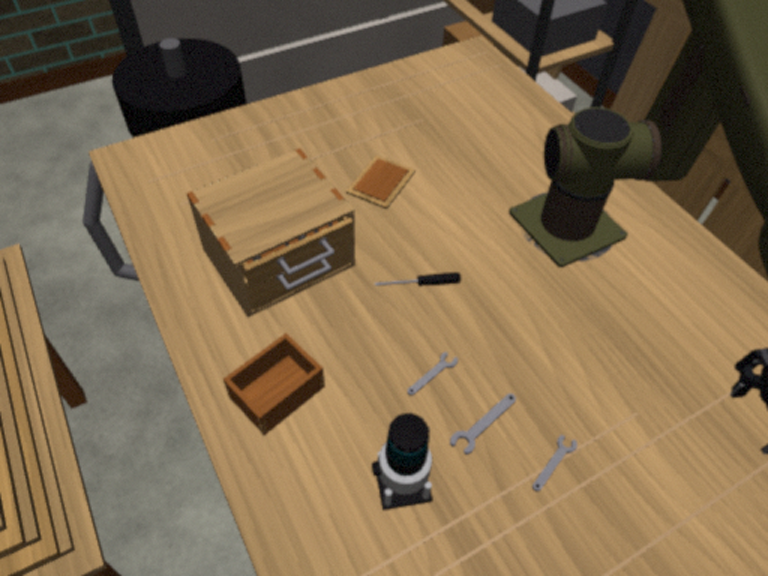

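View pics/top0.png

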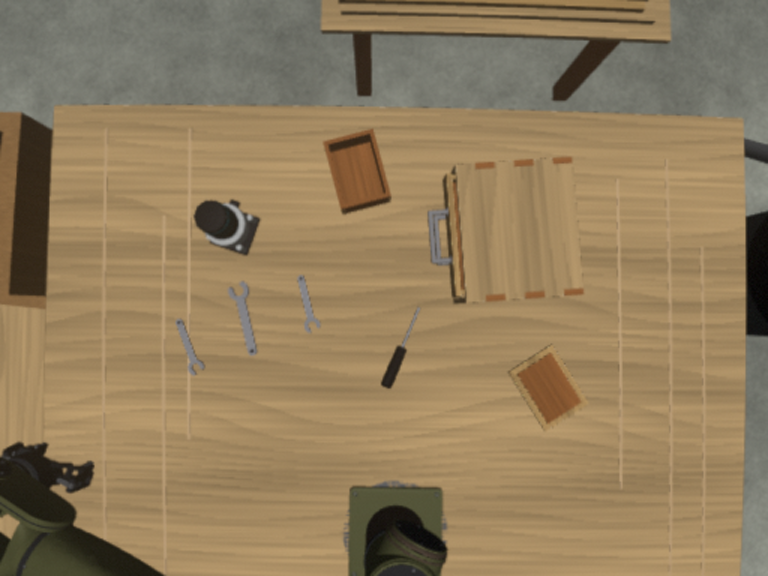

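Top view: three spanner-like things, at (190,347), (244,318) and (309,303). The one at (244,318) is the longest. The cabinet's front faces image left (+y), with its handle at (438,237). I'll confirm both in one enlarged picture.

```bash
python3 - <<'E'
from h import *
d=load("top0.npz");p=d["pixels"]
a=cv2.resize(p[180:255,110:220],None,fx=3.6,fy=3.6,interpolation=cv2.INTER_CUBIC) # 396x270
b=cv2.resize(p[95:210,280:395],None,fx=5,fy=5,interpolation=cv2.INTER_CUBIC)
# a 3.6 -> x=110+u/3.6
W=np.zeros((575,800,3),np.uint8);W[:a.shape[0],:225]=0
a=cv2.resize(p[185:255,115:160+55],None,fx=2.2,fy=2.2,interpolation=cv2.INTER_CUBIC)
W[:154,:220]=a[:154,:220]
W[:, 225:]=b
c=cv2.resize(p[185:240,148:175],None,fx=7,fy=7,interpolation=cv2.INTER_CUBIC);W[165:165+c.shape[0],:c.shape[1]]=c
cv2.imwrite("pics/crop1.png",W)
# spanner candidates by mask: grey pixels
hsv=cv2.cvtColor(p,cv2.COLOR_BGR2HSV);m=((hsv[...,1]<60)).astype(np.uint8);m[:175]=0;m[250:]=0;m[:,:100]=0;m[:,230:]=0
n,l,st,ce=cv2.connectedComponentsWithStats(m)
for i in range(1,n):
    if st[i,4]<40: continue
    v,u=np.nonzero(l==i);P=np.array([atz(d,x,y,.008)[:2] for x,y in zip(u,v)])
    c0=P.mean(0);w,V=np.linalg.eigh(np.cov((P-c0).T));ax=V[:,1];t=(P-c0)@ax
    lo,hi=t.min(),t.max();s=(P-c0)@V[:,0]
    # width at ends
    e1=np.ptp(s[t<lo+.03]);e2=np.ptp(s[t>hi-.03])
    print(i,st[i],"L",hi-lo,"mid",c0+ax*(lo+hi)/2,"ax",ax,"endw",e1,e2)
E
```

```text
1 [198 183  16  39 188] L 0.12739150724675366 mid [0.5058 0.2061] ax [-0.972  -0.2349] endw 0.014769363697852048 0.03452398176216648
2 [152 188  19  49 322] L 0.16216776126302251 mid [0.4688 0.342 ] ax [-0.9732 -0.2301] endw 0.044557439790732005 0.020242638337107786
3 [117 213  19  37 198] L 0.12522445939832746 mid [0.4063 0.4686] ax [-0.9337 -0.358 ] endw 0.01585950179954223 0.03615546675331665
```

View pics/crop1.png

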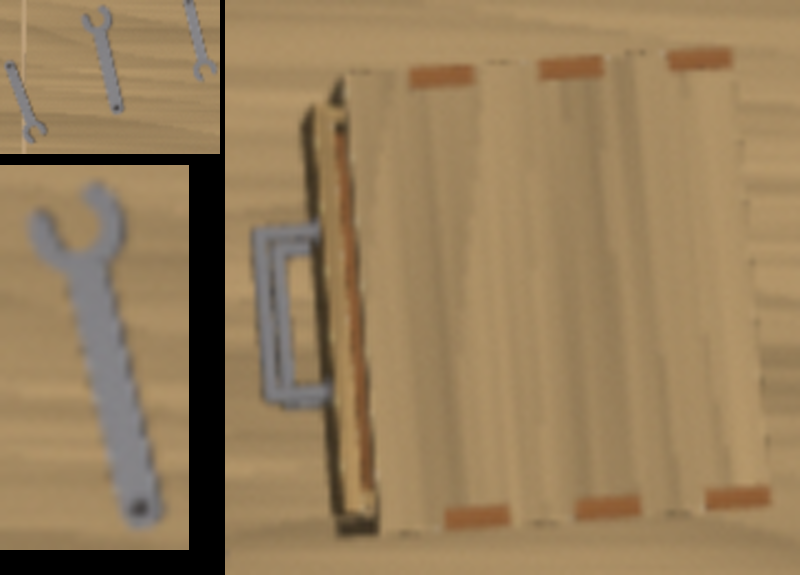

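```bash
python3 - <<'E'
from h import *
d=load("top0.npz")
f=lambda x,y:(280+(x-225)/5,95+y/5)
C=[f(348,72),f(733,50),f(770,492),f(378,534)]
P=np.array([atz(d,*c,.178)[:2] for c in C]);print(P)
for i in range(4): print(np.linalg.norm(P[i]-P[(i+1)%4]))
ctr=P.mean(0);x=(P[1]-P[0])/np.linalg.norm(P[1]-P[0])+(P[2]-P[3])/np.linalg.norm(P[2]-P[3]);x/=np.linalg.norm(x);y=np.array([-x[1],x[0]])
print("cabinet",ctr,"x",x,np.degrees(np.arctan2(x[1],x[0])))
for n,z in(("upper",.15),("lower",.083)):
  for q in(0,.01,.02):
    for s in(-.048,.048):
      w=ctr-x*(.115+.035+q)+y*s; u=proj(d,[*w,z]);print(n,q,s,(u[0]-280)*5+225,(u[1]-95)*5)
E
```

```text
[[ 0.7774 -0.1009]
 [ 0.7956 -0.3279]
 [ 0.5364 -0.35  ]
 [ 0.5087 -0.1208]]
0.22769974527106684
0.2602000931161191
0.2308446668165258
0.2694310706275726
cabinet [ 0.6545 -0.2249] x [ 0.1   -0.995] -84.26318965454412
upper 0 -0.048 304.07188250709453 393.2453642202256
upper 0 0.048 289.57407590826307 232.61396761672003
upper 0.01 -0.048 287.2892910911739 394.66604088402505
upper 0.01 0.048 272.8389272459444 234.00010918728626
upper 0.02 -0.048 270.4984846008716 396.08829716229434
upper 0.02 0.048 256.09574797907186 235.38935573175024
lower 0 -0.048 291.15508787691454 402.0234501541712
lower 0 0.048 277.49731617492813 250.11617285917694
lower 0.01 -0.048 275.28726788996124 403.3686633708878
lower 0.01 0.048 261.67102485556626 251.4316658810209
lower 0.02 -0.048 259.41242875015917 404.71519484166606
lower 0.02 0.048 245.83786802038787 252.7497664200247
```

Candidates: (124,232), 125 mm long; (162,212), about 165 mm; (206,203), 127 mm. The middle one, with its 45 mm head towards +x, is the largest, so it is the one meant. The cabinet fit gives sides of 228–231 × 260–269 mm against 230 × 270, with its front facing (-0.10, 0.995). The outer bar in the picture matches the upper handle at about 20 mm open. I'm moving over the handle.

Call:
jog_arm([
  [[0.07,-0.111,0.01,0,0,0.019],[0.07,-0.111,0.01,0,0,0.019],[0.07,-0.111,0.01,0,0,0.019],[0.07,-0.111,0.01,0,0,0.019],[0.07,-0.111,0.01,0,0,0.019]],
], grip=-0.25, newtons=40)

```text
clock: 0.72
tool_pos: [0.3571, 0.3891, 0.2759]
orientation: [[-0.982, 0.188, -0.0], [0.188, 0.982, -0.0], [0.0, -0.001, -1.0]]
wrist_force: [0.3, -0.0, -0.7]
width: 0.032
```

Call:
jog_arm([
  [[0.07,-0.111,0.01,0,0,0.019],[0.07,-0.111,0.01,0,0,0.019],[0.07,-0.111,0.01,0,0,0.019],[0.07,-0.111,0.01,0,0,0.019],[0.07,-0.111,0.01,0,0,0.019]],
])

```text
clock: 1.35
tool_pos: [0.4971, 0.1672, 0.296]
orientation: [[-0.999, 0.04, -0.0], [0.04, 0.999, -0.0], [0.0, -0.0, -1.0]]
wrist_force: [1.0, 0.3, 1.0]
width: 0.0325
```

Call:
jog_arm([
  [[0.07,-0.111,0.01,0,0,0.019],[0.07,-0.111,0.01,0,0,0.019],[0.07,-0.111,0.01,0,0,0.019],[0.07,-0.111,0.01,0,0,0.019],[0.07,-0.111,0.0,0,0,0.019]],
])

```text
clock: 1.98
tool_pos: [0.6374, -0.0548, 0.3122]
orientation: [[-0.994, -0.108, 0.0], [-0.108, 0.994, 0.0], [-0.0, 0.0, -1.0]]
wrist_force: [1.2, 0.5, 0.5]
width: 0.0323
```

```bash
python3 - <<'E'
from h import *
d=cam("wrist");save(d,"w1.npz")
print(-d["R"].T@d["t"]);print(d["R"])
im=cv2.resize(d["pixels"],None,fx=1.5,fy=1.5,interpolation=cv2.INTER_CUBIC)
ctr=np.array([.6545,-.2249]);x=np.array([.1,-.995]);y=np.array([.995,.1])
for s in(-.048,.048):
    u=proj(d,[*(ctr-x*.17+y*s),.15]);print(u);cv2.drawMarker(im,tuple(int(a*1.5) for a in u),(0,0,255),0,14)
cv2.imwrite("pics/w1.png",im)
E
```

```text
[ 0.5601 -0.0638  0.4299]
[[-0.1077  0.9942  0.0007]
 [ 0.9463  0.1023  0.3066]
 [ 0.3048  0.0337 -0.9518]]
[258.929  132.7505]
[258.2291 225.6625]
```

View pics/w1.png

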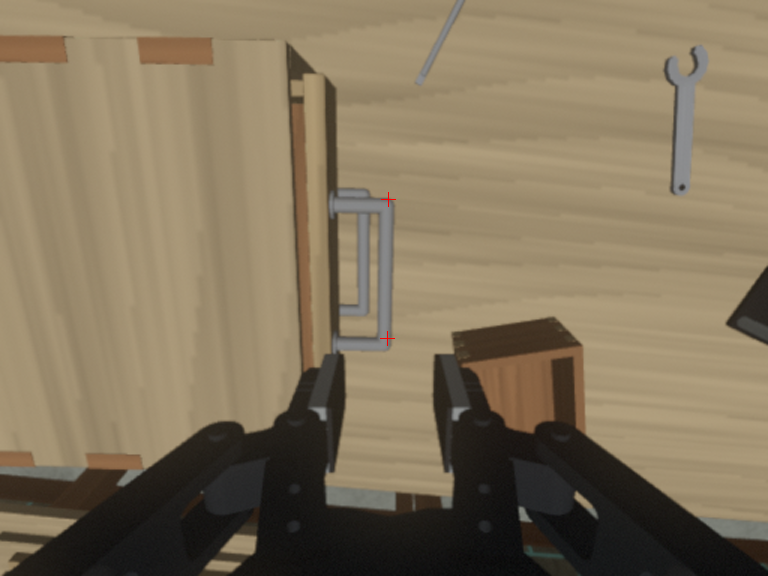

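The wrist view shows the upper bar from (388,204) to (384,345), drawn at 1.5x. That is within about 4 mm of my prediction. The lower bar is further left, at x ≈ 363. I'm refining from this.

```bash
python3 - <<'E'
from h import *
d=load("w1.npz")
a=atz(d,388/1.5,204/1.5,.15)[:2];b=atz(d,384/1.5,345/1.5,.15)[:2]
print(a,b,np.linalg.norm(b-a),(a+b)/2,"ydir deg",np.degrees(np.arctan2(*(b-a)[::-1])))
# cabinet top front edge z=.178 and drawer-front corner
for p in((288,42),(300,350),(326,80),(330,350)): print(p,atz(d,p[0]/1.5,p[1]/1.5,.178)[:2])
# grey spanner
p=d["pixels"][20:140,430:490];hsv=cv2.cvtColor(p,cv2.COLOR_BGR2HSV)
E
```

```text
[ 0.5928 -0.0605] [ 0.6905 -0.0528] 0.09797721800521209 [ 0.6416 -0.0566] ydir deg 4.516913353970755
(288, 42) [ 0.5129 -0.1209]
(300, 350) [ 0.6866 -0.1066]
(326, 80) [ 0.5287 -0.1002]
(330, 350) [ 0.6846 -0.0876]
```

Call:
jog_arm([
  [[0.01,0.003,0,0,0,-0.013],[0,0,-0.13,0,0,0],[0,0,-0.13,0,0,0],[0,0,-0.09,0,0,0],[0,0,-0.043,0,0,0]],
])

```text
clock: 2.65
tool_pos: [0.6388, -0.0503, 0.1521]
orientation: [[-0.996, -0.088, -0.004], [-0.088, 0.996, 0.001], [0.004, 0.001, -1.0]]
wrist_force: [0.4, -0.1, 0.0]
width: 0.0325
```

Call:
jog_arm([
  [[0,0,0,0,0,0],[0,0,0,0,0,0],[0,0,0,0,0,0],[0,0,0,0,0,0]],
], grip=-1)

```text
clock: 3.15
tool_pos: [0.6403, -0.0517, 0.1552]
orientation: [[-0.996, -0.087, -0.001], [-0.087, 0.996, 0.001], [0.001, 0.001, -1.0]]
wrist_force: [-1.9, 1.0, -6.8]
width: 0.0085
```

Gripped at 8.5 mm on the 10 mm bar. Now pulling.

Call:
jog_arm([
  [[-0.0033,0.0374,0,0,0,0],[-0.0065,0.0747,0,0,0,0],[-0.0065,0.0747,0,0,0,0],[-0.0065,0.0747,0,0,0,0],[-0.0065,0.0747,0,0,0,0]],
])

```text
clock: 3.78
tool_pos: [0.6284, 0.0828, 0.1552]
orientation: [[-0.996, -0.087, -0.001], [-0.087, 0.996, -0.002], [0.001, -0.002, -1.0]]
wrist_force: [-1.8, -4.0, -6.9]
width: 0.0082
```

Call:
jog_arm([
  [[-0.0044,0.05,0,0,0,0],[-0.0022,0.025,0,0,0,0],[-0.001,0.0125,0,0,0,0],[0,0,0,0,0,0]],
])

```text
clock: 4.28
tool_pos: [0.6256, 0.1143, 0.1552]
orientation: [[-0.996, -0.087, -0.002], [-0.087, 0.996, -0.007], [0.002, -0.007, -1.0]]
wrist_force: [-5.8, -12.7, -3.9]
width: 0.0087
```

Call:
jog_arm([
  [[0,0.01,0,0,0,0],[0,0,0,0,0,0],[0,0,0,0,0,0]],
])

```text
clock: 4.65
tool_pos: [0.6256, 0.1144, 0.1552]
orientation: [[-0.996, -0.087, -0.003], [-0.086, 0.996, -0.013], [0.004, -0.013, -1.0]]
wrist_force: [-5.9, -23.7, -2.1]
width: 0.0085
```

At the stop: there was no further motion and the force rose to 24 N. I'm easing off, releasing, rising and going to the spanner.

Call:
jog_arm([
  [[0,-0.009,0,0,0,0],[0,0,0,0,0,0]],
])

```text
clock: 4.9
tool_pos: [0.6256, 0.1143, 0.1552]
orientation: [[-0.996, -0.086, -0.002], [-0.086, 0.996, -0.006], [0.003, -0.006, -1.0]]
wrist_force: [-5.2, -12.4, -4.0]
width: 0.0083
```

Call:
jog_arm([
  [[0,0,0,0,0,0],[0,0,0,0,0,0],[0,0,0.03,0,0,0],[0,0,0.13,0,0,0],[0,0,0.15,0,0,0]],
], grip=-0.25)

```text
clock: 5.52
tool_pos: [0.6257, 0.1183, 0.2807]
orientation: [[-0.996, -0.088, -0.0], [-0.088, 0.996, 0.0], [0.0, 0.0, -1.0]]
wrist_force: [1.0, -0.0, 0.8]
width: 0.032
```

Call:
jog_arm([
  [[-0.0725,0.115,0.08,0,0,0.0184],[-0.0725,0.115,0,0,0,0.0184],[-0.0725,0.115,-0.02,0,0,0.0184],[-0.0725,0.115,-0.06,0,0,0.0184],[-0.0725,0.115,-0.05,0,0,0.0184]],
])

```text
clock: 6.15
tool_pos: [0.4804, 0.3495, 0.2603]
orientation: [[-0.973, -0.231, 0.003], [-0.231, 0.973, 0.002], [-0.003, 0.001, -1.0]]
wrist_force: [0.7, -0.6, -0.4]
width: 0.0317
```

```bash
python3 - <<'E'
from h import *
print(arm.sense()["tool_pos"])
d=cam("wrist");save(d,"w2.npz");t=cam("top");save(t,"top2.npz")
a=cv2.resize(d["pixels"],(533,400),interpolation=cv2.INTER_AREA)
cv2.imwrite("pics/w2.png",cv2.resize(d["pixels"],None,fx=1.5,fy=1.5,interpolation=cv2.INTER_CUBIC))
cv2.imwrite("pics/top2.png",cv2.resize(t["pixels"][90:220,230:400],None,fx=4.5,fy=4.5,interpolation=cv2.INTER_CUBIC))
E
```

```text
[0.4804 0.3495 0.2603]
```

View pics/w2.png

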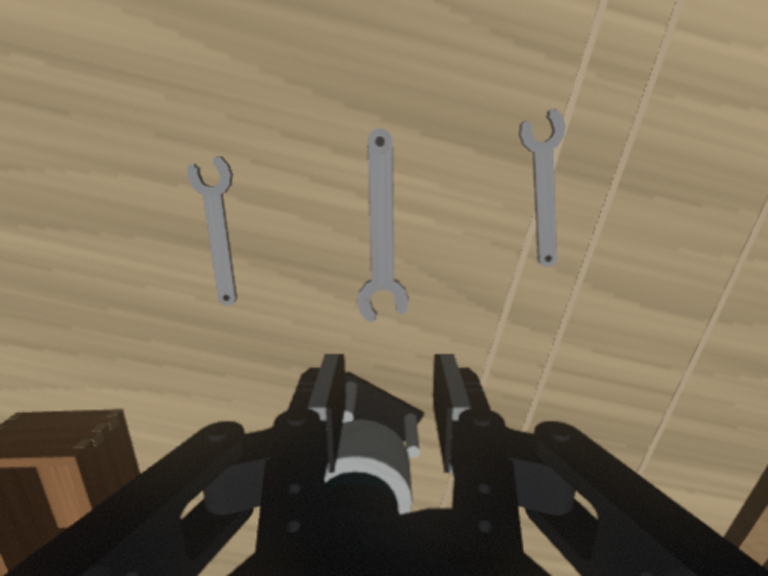

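View pics/top2.png

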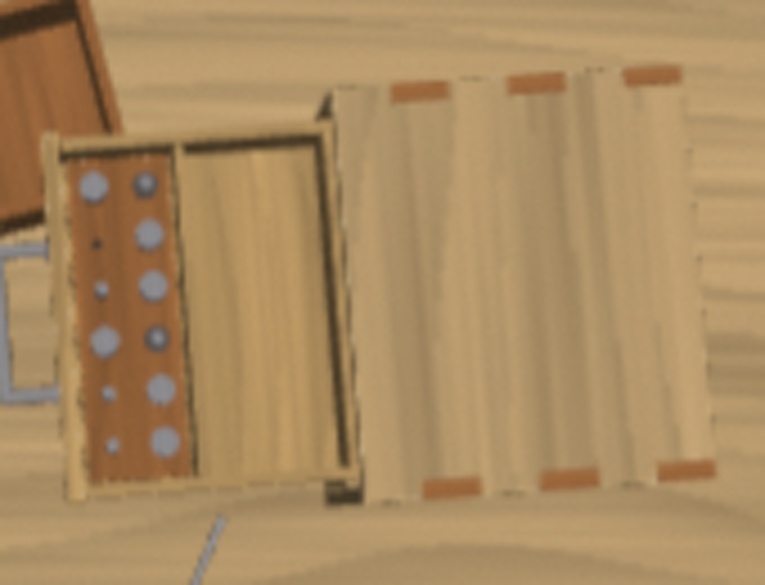

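The wrist view shows the spanner from its tail at (380,129) to its head at about (383,320), aligned with the jaws. In the top view the drawer is fully out. The bay lies between the divider (180,150)–(194,475) and the back (322,140)–(348,468).

```bash
python3 - <<'E'
from h import *
d=load("w2.npz");g=lambda u,v,z=.008:atz(d,u/1.5,v/1.5,z)[:2]
p=d["pixels"];hsv=cv2.cvtColor(p,cv2.COLOR_BGR2HSV);m=(hsv[...,1]<60).astype(np.uint8);m[218:]=0;m[:,:225]=0;m[:,285:]=0
v,u=np.nonzero(m);P=np.array([atz(d,a,b,.008)[:2] for a,b in zip(u,v)])
c=P.mean(0);w,V=np.linalg.eigh(np.cov((P-c).T));ax=V[:,1]*np.sign(V[0,1]);t=(P-c)@ax
S=P[(t-t.min()>.02)&(t-t.min()<.10)];sc=S.mean(0);w,V=np.linalg.eigh(np.cov((S-sc).T));ax=V[:,1]*np.sign(V[0,1])
t=(P-sc)@ax;n=np.array([-ax[1],ax[0]]);print("len",np.ptp(t),"ax",ax,np.degrees(np.arctan2(ax[1],ax[0])),"tail",sc+ax*t.min(),"origin from tail",sc+ax*(t.min()+.085),"grip",sc+ax*(t.min()+.097),"shank w",np.ptp((S-sc)@n))
q=load("top2.npz");k=lambda u,v,z:atz(q,230+u/4.5,90+v/4.5,z)[:2]
A=k(184,150,.156),k(197,475,.156),k(322,140,.162),k(346,468,.162)
for a in A: print(a)
L=k(110,150,.162)
ctr=np.array([.6545,-.2249]);
print("front edge top board",k(335,90,.178),k(362,500,.178), "handle bar",k(-1,250,.15),k(8,396,.15))
print(np.mean(A,0))
E
```

```text
len 0.16575243758827846 ax [0.9684 0.2496] 14.452557015263368 tail [0.3909 0.3198] origin from tail [0.4732 0.341 ] grip [0.4848 0.344 ] shank w 0.02099001540946946
[ 0.7394 -0.0044]
[ 0.5258 -0.0156]
[ 0.7463 -0.0945]
[ 0.5316 -0.1122]
front edge top board [ 0.7756 -0.1005] [ 0.5107 -0.1203] handle bar [0.6723 0.1164] [0.576  0.1089]
[ 0.6358 -0.0567]
```

Call:
jog_arm([
  [[0.01,-0.0137,-0.13,0,0,0.011],[0,0,-0.15,0,0,0],[0,0,-0.15,0,0,0],[0,0,-0.09,0,0,0],[0,0,-0.04,0,0,0]],
])

```text
clock: 6.88
tool_pos: [0.485, 0.3415, 0.0336]
orientation: [[-0.969, -0.246, -0.001], [-0.246, 0.969, -0.001], [0.002, -0.0, -1.0]]
wrist_force: [-0.3, -0.2, -0.2]
width: 0.0321
```

Call:
jog_arm([
  [[0,0,0,0,0,0],[0,0,-0.01,0,0,0],[0,0,0,0,0,0]],
])

```text
clock: 7.25
tool_pos: [0.4862, 0.3426, 0.0325]
orientation: [[-0.969, -0.247, 0.002], [-0.247, 0.969, 0.001], [-0.003, 0.001, -1.0]]
wrist_force: [-0.1, 1.1, -0.4]
width: 0.0319
```

Call:
jog_arm([
  [[0,0.003,-0.012,0,0,0],[0,0,0,0,0,0]],
])

```text
clock: 7.5
tool_pos: [0.485, 0.3432, 0.0259]
orientation: [[-0.969, -0.247, -0.0], [-0.247, 0.969, -0.0], [0.0, -0.0, -1.0]]
wrist_force: [0.1, 0.2, -0.5]
width: 0.0327
```

Call:
jog_arm([
  [[0,0,0,0,0,0],[0,0,0,0,0,0],[0,0,0,0,0,0],[0,0,0,0,0,0]],
], grip=-1, newtons=60)

```text
clock: 8.0
tool_pos: [0.4853, 0.3434, 0.0263]
orientation: [[-0.969, -0.247, 0.0], [-0.247, 0.969, 0.0], [-0.0, 0.0, -1.0]]
wrist_force: [-1.4, 0.7, 3.1]
width: 0.0182
```

Call:
jog_arm([
  [[0,0,0.05,0,0,0],[0,0,0.15,0,0,0],[0,0,0.15,0,0,0],[0,0,0.15,0,0,0],[0,0,0.15,0,0,0]],
])

```text
clock: 8.62
tool_pos: [0.4846, 0.3428, 0.2888]
orientation: [[-0.969, -0.247, 0.001], [-0.247, 0.969, 0.0], [-0.001, -0.0, -1.0]]
wrist_force: [1.0, 0.1, -1.7]
width: 0.0176
```

Call:
jog_arm([
  [[0.0415,-0.1,0.05,0,0,-0.0103],[0.0415,-0.1,0,0,0,-0.0103],[0.0415,-0.1,0,0,0,-0.0103],[0.0415,-0.1,0,0,0,-0.0103],[0.0415,-0.1,0,0,0,-0.0103]],
])

```text
clock: 9.25
tool_pos: [0.5681, 0.1417, 0.3068]
orientation: [[-0.986, -0.167, 0.001], [-0.167, 0.986, -0.0], [-0.001, -0.0, -1.0]]
wrist_force: [0.3, -0.1, -2.0]
width: 0.0178
```

Call:
jog_arm([
  [[0.0415,-0.1,0,0,0,-0.0103],[0.0415,-0.1,0,0,0,-0.0103],[0.0415,-0.1,0,0,0,-0.0103],[0.0415,-0.1,0,0,0,-0.0103],[0.0415,-0.1,0,0,0,-0.0103]],
])

```text
clock: 9.88
tool_pos: [0.6512, -0.0582, 0.3067]
orientation: [[-0.996, -0.087, 0.0], [-0.087, 0.996, -0.0], [-0.0, -0.0, -1.0]]
wrist_force: [1.5, -0.8, -1.5]
width: 0.0179
```

```bash
python3 - <<'E'
from h import *
s=arm.sense();print(s["tool_pos"],s["orientation"],s["width"])
d=cam("wrist");save(d,"w3.npz")
cv2.imwrite("pics/w3.png",cv2.resize(d["pixels"],None,fx=1.5,fy=1.5,interpolation=cv2.INTER_CUBIC))
E
```

```text
[ 0.6512 -0.0582  0.3067] [[-0.9962 -0.0867  0.0002]
 [-0.0867  0.9962 -0.0002]
 [-0.0002 -0.0002 -1.    ]] 0.01787285653614155
```

View pics/w3.png

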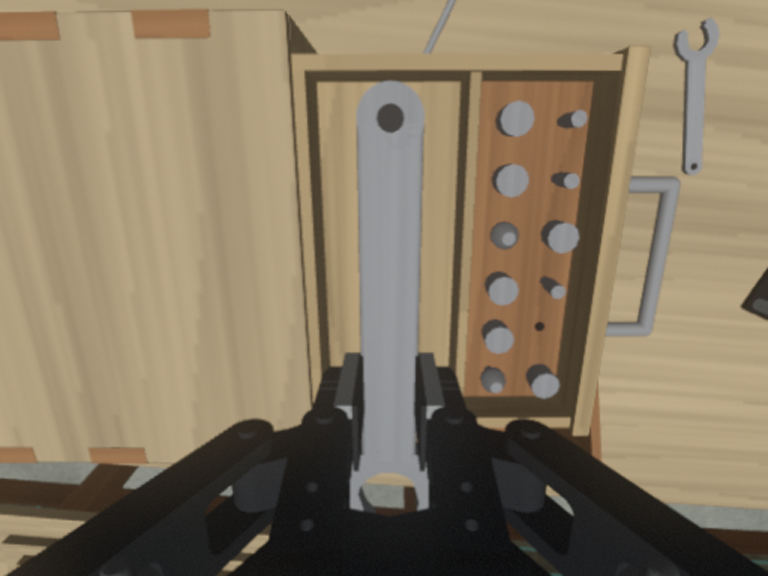

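The spanner is held straight. Its tail is at (390,117), between the drawer back (x ≈ 312) and the divider (x ≈ 462–480), and the cutters are right of that. I'm checking the bay centre with this view.

```bash
python3 - <<'E'
from h import *
d=load("w3.npz");g=lambda u,v,z:atz(d,u/1.5,v/1.5,z)[:2]
y=np.array([.996,.087]);x=np.array([.087,-.996]);b=np.array([.639,-.0585])
for n,u,v,z in(("back inner top",307,72,.162),("back inner 2",316,300,.162),("divider back side",469,75,.156),("divider 2",455,300,.156),("side -y",390,72,.162),("side +y",530,412,.162),("front edge board",287,12,.178),("board2",310,350,.178),("spanner tail",390,82,.288),("spanner tail hole",390,117,.288)):
    p=g(u,v,z);print(n,p,"bay xy",(p-b)@x,(p-b)@y)
E
```

```text
back inner top [ 0.5371 -0.1133] bay xy 0.04576382554687501 -0.10624874237517797
back inner 2 [ 0.6686 -0.1037] bay xy 0.047570497949009555 0.025534695215969117
divider back side [ 0.53  -0.024] bay xy -0.04380653709921683 -0.10555461881466524
divider 2 [ 0.663  -0.0143] bay xy -0.041920800205831964 0.027727038892837706
side -y [ 0.5333 -0.0682] bay xy 0.0004332791482472233 -0.10614862813679493
side +y [0.7385 0.0477] bay xy -0.09708117959913296 0.10830857140712093
front edge board [ 0.5131 -0.1212] bay xy 0.05146760630143619 -0.13089208830597546
board2 [ 0.696  -0.1039] bay xy 0.05020844848607947 0.052853940586905235
spanner tail [ 0.5553 -0.0667] bay xy 0.0008720561496660227 -0.08410683956803983
spanner tail hole [ 0.5646 -0.0659] bay xy 0.000873022425774714 -0.07475277947139243
```

The bay centre agrees to within 2 mm. I'm lowering.

Call:
jog_arm([
  [[0,0,-0.1,0,0,0],[0,0,-0.12,0,0,0],[0,0,-0.1,0,0,0],[0,0,-0.05,0,0,0],[0,0,0,0,0,0]],
])

```text
clock: 10.55
tool_pos: [0.6503, -0.0566, 0.1568]
orientation: [[-0.996, -0.087, -0.003], [-0.087, 0.996, 0.0], [0.003, 0.001, -1.0]]
wrist_force: [-0.0, -1.1, -1.4]
width: 0.018
```

Call:
jog_arm([
  [[0,0,-0.01,0,0,0],[0,0,-0.01,0,0,0],[0,0,0,0,0,0]],
])

```text
clock: 10.92
tool_pos: [0.6515, -0.0569, 0.1507]
orientation: [[-0.996, -0.087, 0.001], [-0.087, 0.996, -0.0], [-0.001, -0.0, -1.0]]
wrist_force: [-0.5, -0.3, -1.6]
width: 0.018
```

Call:
jog_arm([
  [[0,0,-0.008,0,0,0],[0,0,-0.006,0,0,0],[0,0,0,0,0,0],[0,0,0,0,0,0]],
])

```text
clock: 11.42
tool_pos: [0.6511, -0.0568, 0.1443]
orientation: [[-0.996, -0.087, -0.0], [-0.087, 0.996, -0.0], [0.0, 0.0, -1.0]]
wrist_force: [0.9, -0.4, -0.9]
width: 0.0178
```

Call:
jog_arm([
  [[0,0,-0.003,0,0,0],[0,0,0,0,0,0]],
])

```text
clock: 11.68
tool_pos: [0.6512, -0.0569, 0.1443]
orientation: [[-0.996, -0.087, -0.0], [-0.087, 0.996, -0.0], [0.0, -0.0, -1.0]]
wrist_force: [-4.4, -0.3, 5.6]
width: 0.018
```

Call:
jog_arm([
  [[0,0,0,0,0,0],[0,0,0,0,0,0],[0,0,0,0,0,0]],
], grip=-0.25)

```text
clock: 12.05
tool_pos: [0.6512, -0.0568, 0.1429]
orientation: [[-0.996, -0.087, -0.0], [-0.087, 0.996, 0.0], [0.0, 0.0, -1.0]]
wrist_force: [-0.6, 0.0, -1.1]
width: 0.0324
```

Call:
jog_arm([
  [[0,0,0.02,0,0,0],[0,0,0.05,0,0,0],[0,0,0.12,0,0,0],[0,0,0.15,0,0,0],[0,0,0.06,0,0,0]],
])

```text
clock: 12.68
tool_pos: [0.6528, -0.057, 0.3111]
orientation: [[-0.996, -0.087, 0.01], [-0.087, 0.996, -0.002], [-0.01, -0.003, -1.0]]
wrist_force: [-0.4, -0.4, -0.2]
width: 0.0321
```

```bash
python3 - <<'E'
from h import *
s=arm.sense();print(s["tool_pos"],s["width"])
d=cam("wrist");save(d,"w4.npz")
cv2.imwrite("pics/w4.png",cv2.resize(d["pixels"],None,fx=1.5,fy=1.5,interpolation=cv2.INTER_CUBIC))
E
```

```text
[ 0.6528 -0.057   0.3111] 0.0321038179683702
```

View pics/w4.png

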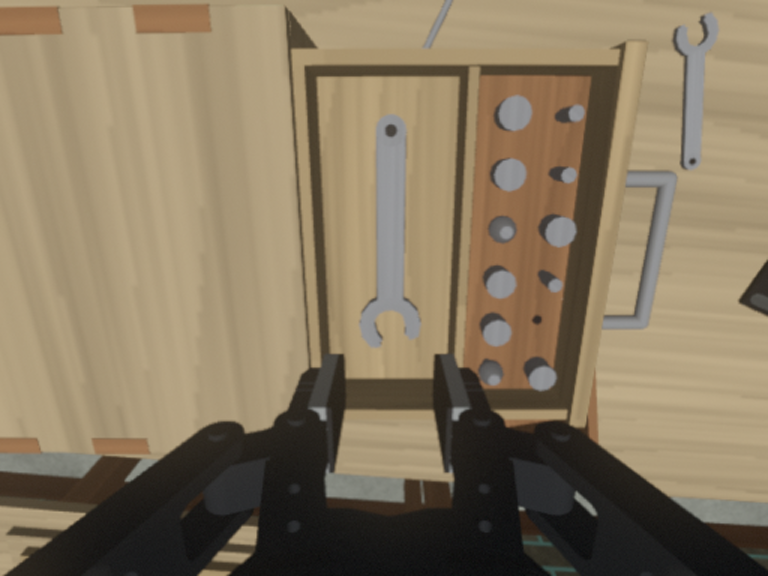

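The spanner lies flat, from (391,120) to (390,345), centred in the bay, and the cutters are all standing. I'm regrasping the handle to push the drawer shut.

Call:
jog_arm([
  [[-0.017,0.109,0,0,0,0],[-0.017,0.109,0,0,0,0],[-0.017,0.109,0,0,0,0],[-0.017,0.109,0,0,0,0],[0,0,0,0,0,0]],
])

```text
clock: 13.35
tool_pos: [0.6233, 0.1202, 0.3036]
orientation: [[-0.996, -0.091, 0.0], [-0.091, 0.996, 0.0], [-0.0, 0.0, -1.0]]
wrist_force: [0.5, -0.2, 0.4]
width: 0.0316
```

Call:
jog_arm([
  [[0,0,-0.1,0,0,0],[0,0,-0.12,0,0,0],[0,0,-0.09,0,0,0],[0,0,-0.06,0,0,0],[0,0,0,0,0,0]],
])

```text
clock: 13.98
tool_pos: [0.6232, 0.1166, 0.1535]
orientation: [[-0.996, -0.087, -0.003], [-0.087, 0.996, -0.001], [0.003, -0.0, -1.0]]
wrist_force: [0.6, 0.2, 0.5]
width: 0.0317
```

Call:
jog_arm([
  [[0,0,0,0,0,0],[0,0,0,0,0,0],[0,0,0,0,0,0],[0,0,0,0,0,0]],
], grip=-1, newtons=40)

```text
clock: 14.48
tool_pos: [0.6248, 0.1142, 0.1566]
orientation: [[-0.996, -0.087, 0.002], [-0.087, 0.996, -0.006], [-0.001, -0.006, -1.0]]
wrist_force: [0.5, -11.0, -1.2]
width: 0.0087
```

Call:
jog_arm([
  [[0.0026,-0.03,0,0,0,0],[0.0054,-0.0623,0,0,0,0],[0.0054,-0.0623,0,0,0,0],[0.0054,-0.0623,0,0,0,0],[0.0054,-0.0623,0,0,0,0]],
])

```text
clock: 15.1
tool_pos: [0.6345, 0.0058, 0.1567]
orientation: [[-0.996, -0.087, 0.003], [-0.087, 0.996, 0.002], [-0.003, 0.002, -1.0]]
wrist_force: [2.8, 3.4, -2.7]
width: 0.0086
```

Call:
jog_arm([
  [[0.0054,-0.0623,0,0,0,0],[0.0035,-0.04,0,0,0,0],[0.0026,-0.03,0,0,0,0],[0.0017,-0.02,0,0,0,0],[0,-0.01,0,0,0,0]],
])

```text
clock: 15.72
tool_pos: [0.6403, -0.0593, 0.1566]
orientation: [[-0.996, -0.087, 0.004], [-0.087, 0.996, -0.0], [-0.004, -0.0, -1.0]]
wrist_force: [5.0, 3.0, 4.4]
width: 0.0083
```

Call:
jog_arm([
  [[0,-0.01,0,0,0,0],[0,-0.01,0,0,0,0],[0,0,0,0,0,0]],
])

```text
clock: 16.1
tool_pos: [0.6409, -0.0673, 0.1566]
orientation: [[-0.996, -0.088, 0.006], [-0.088, 0.996, -0.001], [-0.006, -0.002, -1.0]]
wrist_force: [7.2, 0.8, 2.5]
width: 0.0085
```

Call:
jog_arm([
  [[0.001,-0.012,0,0,0,0],[0.001,-0.012,0,0,0,0],[0,0,0,0,0,0],[0,0,0,0,0,0]],
])

```text
clock: 16.6
tool_pos: [0.6417, -0.0753, 0.1567]
orientation: [[-0.996, -0.088, 0.005], [-0.088, 0.996, 0.001], [-0.006, 0.001, -1.0]]
wrist_force: [6.6, 6.7, 3.2]
width: 0.0086
```

Call:
jog_arm([
  [[0,-0.008,0,0,0,0],[0,0,0,0,0,0],[0,0,0,0,0,0]],
])

```text
clock: 16.98
tool_pos: [0.6416, -0.0754, 0.1567]
orientation: [[-0.996, -0.088, 0.005], [-0.088, 0.996, 0.007], [-0.006, 0.006, -1.0]]
wrist_force: [7.3, 15.9, 5.1]
width: 0.0081
```

Shut: no further motion, and the force rose to 16 N. I'm easing off, releasing, rising and checking.

Call:
jog_arm([
  [[0,0.009,0,0,0,0],[0,0,0,0,0,0]],
])

```text
clock: 17.23
tool_pos: [0.6417, -0.0752, 0.1567]
orientation: [[-0.996, -0.089, 0.005], [-0.089, 0.996, 0.0], [-0.005, -0.0, -1.0]]
wrist_force: [7.7, 4.0, 2.0]
width: 0.0081
```

Call:
jog_arm([
  [[0,0,0,0,0,0],[0,0,0,0,0,0],[0,0,0,0,0,0]],
], grip=-0.3)

```text
clock: 17.6
tool_pos: [0.6404, -0.0697, 0.158]
orientation: [[-0.996, -0.09, 0.001], [-0.09, 0.996, 0.01], [-0.002, 0.01, -1.0]]
wrist_force: [-2.3, 25.4, 13.3]
width: 0.0299
```

Call:
jog_arm([
  [[0,0,0.03,0,0,0],[0,0,0.1,0,0,0],[0,0.03,0.15,0,0,0],[0,0.03,0.1,0,0,0],[0,0,0,0,0,0]],
])

```text
clock: 18.23
tool_pos: [0.6408, -0.0524, 0.3122]
orientation: [[-0.996, -0.088, 0.007], [-0.088, 0.996, -0.002], [-0.006, -0.003, -1.0]]
wrist_force: [0.5, -0.0, -0.8]
width: 0.0302
```

```bash
python3 - <<'E'
from h import *
s=arm.sense();print(s["tool_pos"],s["width"],s["wrist_force"])
d=cam("wrist");save(d,"w5.npz");s=cam("scene")
a=cv2.resize(d["pixels"],(400,300));b=cv2.resize(s["pixels"],(400,300))
c=cv2.resize(d["pixels"][0:250,130:340],None,fx=2,fy=2,interpolation=cv2.INTER_CUBIC)
W=np.zeros((500,820-20,3),np.uint8);W[:,:420]=c;W[:300,420:]=b[:,:380];cv2.imwrite("pics/end.png",W)
E
```

```text
[ 0.6408 -0.0524  0.3122] 0.03019201840420981 [ 0.4643 -0.0211 -0.7938]
```

View pics/end.png

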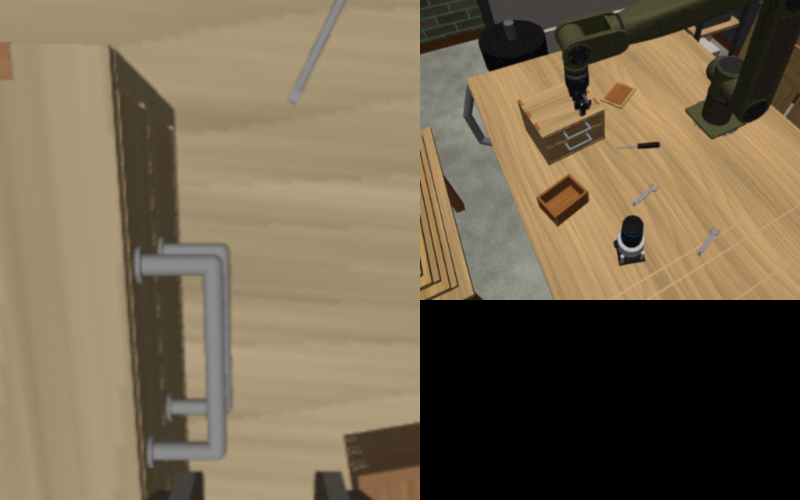

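```bash
python3 - <<'E'
from h import *
d=load("w5.npz")
P=[atz(d,130+u/2,v/2,.15)[:2] for u,v in((213,264),(218,451))];m=np.mean(P,0)
Q=[atz(d,130+u/2,v/2,.083)[:2] for u,v in((223,249),(226,407))];n=np.mean(Q,0)
x=np.array([.087,-.996]);print(P,Q,"travel from first look (open ~.02):",(m-[.6416,-.0566])@x,"upper minus lower along x:",(m-n)@x)
E
```

```text
[array([ 0.5952, -0.0788]), array([ 0.6915, -0.0701])] [array([ 0.594 , -0.0782]), array([ 0.6916, -0.0696])] travel from first look (open ~.02): 0.017957037101390003 upper minus lower along x: 0.0006363621658035344
```

The upper handle lines up with the lower, shut one to 0.6 mm, so the drawer is shut. The robot is clear and in free air.

```bash
python3 -c "
from bench import ticket
print(ticket.sign_off())"
```

```text
the job is handed in; nothing more can be done
None
```

The spanner is in the back compartment of the top drawer, the drawer is shut again, and I handed the job in at about 18 s of the 72 s allowed. `ticket.sign_off()` reports no verdict, so what follows is from my own checks.

- **Drawer opened:** I pulled it by its bar until it stopped moving and the force rose to 24 N.
- **Spanner placed:** I took the largest of the three spanners, about 166 mm long as measured against 170 given. I lowered it into the compartment and let go. The picture then showed it flat and centred, with all 11 cutters standing.
- **Drawer shut:** I pushed until it stopped with the force rising to 16 N. The upper handle then lined up with the lower one to 0.6 mm. I could not see the spanner once the drawer was closed.
- **Bench:** In the last picture nothing else looked disturbed. I did not measure how far the other items may have moved.
- **Robot:** It ended above the cabinet with almost no force on the wrist.

One thing did not go as planned. When I let go of the handle at the end, the inner finger pressed against the drawer front with about 25 N for a moment, in the closing direction. The drawer stayed shut, and this was below the 40 N limit.

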